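Lift the washed punches off the drain hooks for blow-off

ROBOT

A 6-joint arm with a two-finger parallel gripper is mounted at the origin on a cart in front of the work surface, level with it; the furniture and walls round the work are solid. World frame = base frame: x ahead of the robot, y to its left, z up, the work surface at z = 0. Lengths are in m, angles in rad, forces in N, time in s.
With the tool pointing down it reaches from about 0.275 to 0.75 m from the base axis. Payload 10.2 kg.
Tool frame: the origin (TCP) lies between the finger pads; the fingertips stand 22 mm ahead of it and the grasp point (between the pads) lies 3 mm ahead of it; x points along the fingers, y is the direction in which the jaws open and shut, and the axes are right-handed (so a half turn about x gives the same grasp; the last joint's range is limited). The gripper opens to 88 mm and grips with 3 to 60 N. Pads are 18 mm wide; open, the fingers measure 123 mm over their backs; the gripper's body (75 mm by 187 mm) begins 45 mm behind the grasp point.
Start: joints at [0.892, 0.313, 1.498, -0, 1.331, -0.223], TCP at [0.231, 0.471, 0.261] pointing down, gripper open.
Joint ranges: [-2.94, 2.94], [-0.97, 2.17], [0.19, 2.56], [-1.23, 4.37], [0.02, 3.11], [-2.88, 2.88]. Speed limits (rad/s): [2.39, 2.39, 3.01, 3.14, 3.14, 3.14].

INTERFACE

Orientations are given as a unit quaternion [w, x, y, z].
In Python, from plant import arm gives the robot as it stands.
- The arm moves only by the shell command python3 -m handwheel 'ROWS'. ROWS is JSON, a list of rows, each an object of numbers: "x", "y", "z": the shift along the tool's x, y, z in m; "ax", "ay", "az": the turn, a rotation vector about the tool's x, y, z in degrees; "fingers": the gripper's target within -1 to 1 (fully open at 1, half-way at 0, shut at -1). In form: [{"x": .., "y": .., "z": .., "ax": .., "ay": .., "az": .., "fingers": ..}, ...]. A call has 1 to 10 rows; each row is the pose to reach, as a shift and turn from the pose commanded when the call began, along the tool's axes at that moment; what a row does not reach only later rows make up. A row lasts 1/10 s, in which the tool goes at most 50 mm and 8.59 degrees, less where a joint would pass 70% of its speed; a pose out of reach is approached as far as the arm can. A call with a gripper value outside its range is refused whole. The fingers move at their own pace and stop on an object; the grip force is fixed at half the most. Time passes only in rows, so rows that repeat a pose let the fingers close. It gives the time, the measured TCP pose, the force and the opening at its end, in the units of the state.
- arm.observe(): the state, without advancing time (a new reading comes with each control period).
- arm.snapshot(name): name is "scene" or "side" or "wrist"; returns a dict with "image" (480x640x3 uint8, red, green, blue), "K" (3x3 intrinsics, pixels), "distortion" ([k1, k2, p1, p2, k3] as OpenCV has them; the pictures are not rectified), "pose" (4x4, takes a point from camera to world coordinates); the wrist camera has in their place "T_tool_cam" (4x4, takes a point from camera to tool coordinates, whose origin is the TCP and whose axes are the tool frame's). Camera axes: x right, y down, z forward; pixel columns grow to the right and rows downward; lengths in m; the calibration is good to about 2 mm. A picture is of the moment at which its call begins: read the wrist's pose just before it. There is no depth.
- arm.sign_off(): hands the job in, once; it reports no verdict.
The state is a dict: "t": time; "qpos": joint angles; "joint_velocities": joint speeds; "effort": joint torques, N m; "eef_pos": TCP position; "orientation": TCP orientation; "contact_force": force on the tool from outside, world axes, zero at the start; "ft_torque": the same for the moment, N m; "width": finger opening in m.
Only numpy, scipy, OpenCV 4.12 (cv2) and the standard library are available. Lean on these libraries where they do the work, as an engineer would, in place of code of your own. Each camera call takes 0.05 s, during which the arm holds its last target.

TASK

Two wire parts baskets hang side by side on the drain stand. Lift the one with the two steel punches up and off its hooks, bring it over the middle of the empty black tray and hold it there level and still, its underside about 15 cm above the bench, so that I can blow the punches off with the air gun. Keep both punches in it, leave the other basket on its hooks, and finish while still holding the basket in the air.

Things in the scene. Friction and masses are not known exactly. Their poses are not given: they have to be found in the camera images.
- punch_basket_grip (a point): centre of the black moulded grip in the middle of the bail (handle) of the basket that holds the two punches, the one to lift. Grip 14 mm thick (x), 44 mm long (y), 16 mm high, on a rigid bail of 8 mm wire. Axes are the basket's: z up when level, y along the bail. Hanging, the point is 185 mm above the bench; fingers can straddle it from above, closing along x
- punch_basket_base (a point): centre of the underside of that basket, 135 mm straight below its grip. Rectangular steel wire basket, 96 (x) x 124 (y) x 45 mm high, open at the top, a low divider across its middle; about 0.65 kg with the punches, balanced under the grip; the tallest punch tops out 75 mm below the bail
- pin_basket_grip (a point): grip of the other, alike basket, which holds two white dowel pins and must stay hanging; which of the two hangs left and which right changes from start to start
- drain_stand: fixed steel drain stand: a shallow black pan 162 x 300 x 20 mm, two 220 mm posts at its back with a flat rail between, and two pairs of upturned hooks. Origin on the bench straight below the line on which the bails hang; z up, -x is the open front to which the hooks point, y along the rail. The baskets hang at y = +75 and -75 mm
- hook_line (a point): point of the stand in the middle between the baskets, on the axis line of the hanging bails; axes as the stand's. Hooks of 8 mm wire carry each bail 42 mm either side of its grip; they come from the rail 84 mm behind and end in tips 25 mm in front of and 19 mm above this line. So a bail must rise 30 to 45 mm, then go 110 mm or more forward (-x), before it is raised further
- catch_tray: empty shallow black tray, 160 (x) x 235 (y) x 29 mm, fixed on the bench in front of the stand; origin at the centre of its underside
- punch_wide_center (a point): centre of the wide steel punch block (32 x 50 x 43 mm) standing in one half of the punch basket
- punch_tall_center (a point): centre of the tall steel punch block (35 x 35 x 58 mm) standing in the other half of the punch basket

How it is judged:
By the outcome, as a careful person would: the job done as asked, in the order asked, and still so for the second after the job is handed in, while the arm keeps its last pose, push and grip.
It also fails if it takes over 48 s, if anything falls off the work surface, if the arm or the gripper's body presses on something with over 40 N, if the wrist force passes 120 N, or if a joint passes its speed limit or range.

## Working session

There is one attempt and no reset: what is moved stays moved. The work goes in short steps, Python scripts to look and compute and a shell command to move; the robot and the scene stay as the last step left them, time stands still between calls to the robot, and variables do not carry over. Pictures are saved under pics/ and viewed, and the job is handed in when it is done.

```bash
ls; mkdir -p pics; python3 - <<'E'
from plant import arm
import cv2,json
s=arm.observe(); print(s)
for n in ["scene","side","wrist"]:
    d=arm.snapshot(n); cv2.imwrite(f"pics/{n}0.png",d["image"][:,:,::-1])
    print(n,{k:v.tolist() if hasattr(v,'tolist') else v for k,v in d.items() if k!="image"})
E
```

```text
pics
{'t': 0.0, 'qpos': array([ 8.91606321e-01,  3.13440384e-01,  1.49843308e+00, -1.52043790e-05,
        1.33100243e+00, -2.23362926e-01]), 'joint_velocities': array([-0.00042695,  0.00019323,  0.00072165, -0.00014544, -0.00045086,
       -0.00023476]), 'effort': array([-4.80746451e-05, -4.02195597e+01, -2.52265567e+01,  6.94577373e-02,
        3.52312590e-02, -9.60421971e-05]), 'eef_pos': array([0.23096231, 0.47122202, 0.26016748]), 'orientation': array([ 0.68862794,  0.15935577,  0.68901427, -0.16017688]), 'contact_force': array([ 0.12639894,  0.1209391 , -0.04769434]), 'ft_torque': array([-0.02457266, -0.00249152,  0.05483105]), 'width': 0.08837801240387226}
scene {'K': [[612.4000608615324, 0.0, 313.43604216312787], [0.0, 612.4000608615324, 228.07975387299712], [0.0, 0.0, 1.0]], 'distortion': [-0.1278534992762104, 0.0, 0.0, 0.0, 0.0], 'pose': [[0.9746297395314207, -0.17134506286189813, 0.14400604242102907, 0.4008671050603085], [-0.22382262669845357, -0.7476943230165751, 0.6251852774230934, -0.4946445606057711], [0.0005500897378943506, -0.6415559747688723, -0.7670760253323281, 1.
[... 295 characters left out ...]
8476422473170996], [-0.21792573329189996, -0.6204948832864904, 0.7533222913099495, -0.48297826686725764], [0.02060995996368519, -0.774627751593758, -0.6320815422167416, 0.6935618133631872], [0.0, 0.0, 0.0, 1.0]]}
wrist {'K': [[385.5281125539826, 0.0, 319.51856321202706], [0.0, 385.5281125539826, 236.22909226205323], [0.0, 0.0, 1.0]], 'distortion': [-0.023585843223830102, 0.0, 0.0, 0.0, 0.0], 'T_tool_cam': [[-0.0002750231478701769, -0.29455690436346665, 0.955633901896577, -0.12416128813350202], [0.9999990012253512, 0.0012438140504216109, 0.0006711742731259479, 0.0008611840878005594], [-0.0013863298904182963, 0.9556331320221253, 0.29455626808984275, -0.0758933476379413], [0.0, 0.0, 0.0, 1.0]]}
```

View pics/scene0.png

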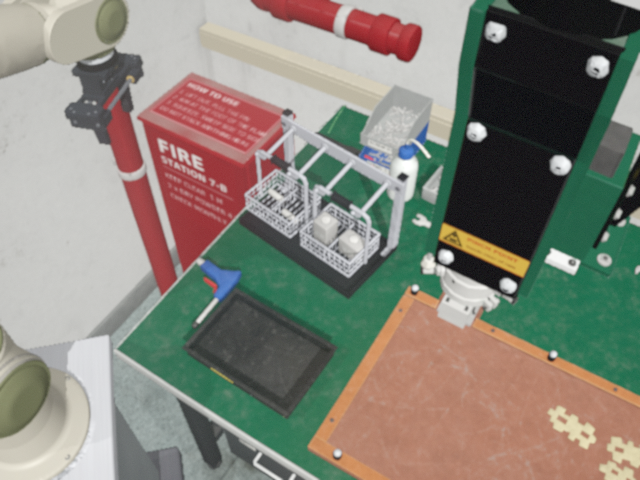

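View pics/side0.png

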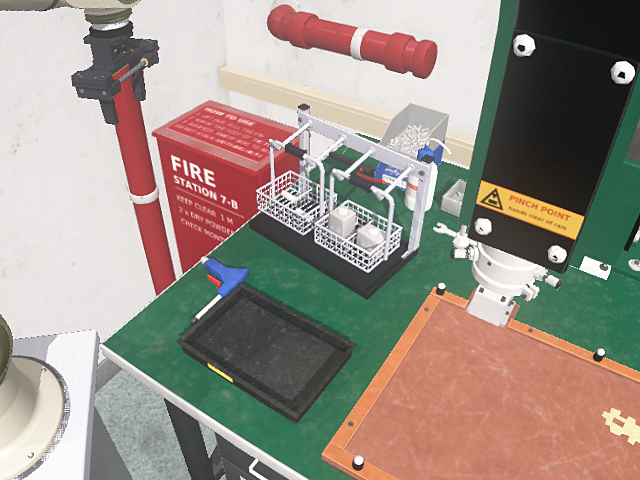

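View pics/wrist0.png

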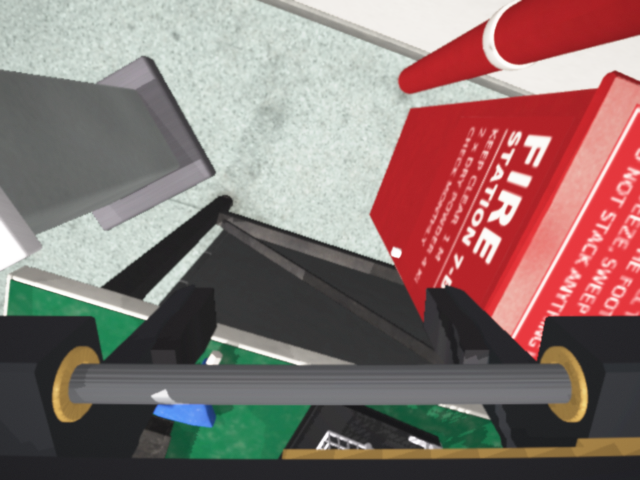

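The punch basket is the right-hand one, around (340,235) in the scene view and (358,235) in the side view. The tray is at about (262,350) in the scene view. I'll enlarge both for measuring.

```bash
python3 - <<'E'
import cv2
a=cv2.imread("pics/scene0.png")[95:305,230:430]; cv2.imwrite("pics/sc_c.png",cv2.resize(a,None,fx=2.8,fy=2.8,interpolation=cv2.INTER_CUBIC))
a=cv2.imread("pics/side0.png")[95:305,240:450]; cv2.imwrite("pics/si_c.png",cv2.resize(a,None,fx=2.8,fy=2.8,interpolation=cv2.INTER_CUBIC))
a=cv2.imread("pics/side0.png")[260:440,160:380]; cv2.imwrite("pics/si_t.png",cv2.resize(a,None,fx=3,fy=3,interpolation=cv2.INTER_CUBIC))
E
```

```text
(no output)
```

View pics/sc_c.png

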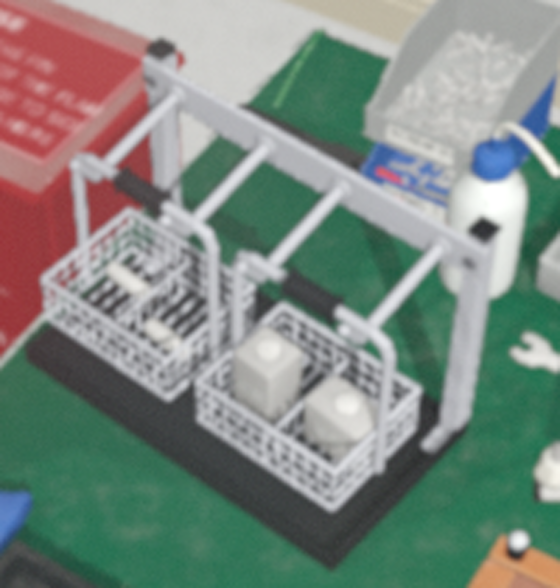

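View pics/si_c.png

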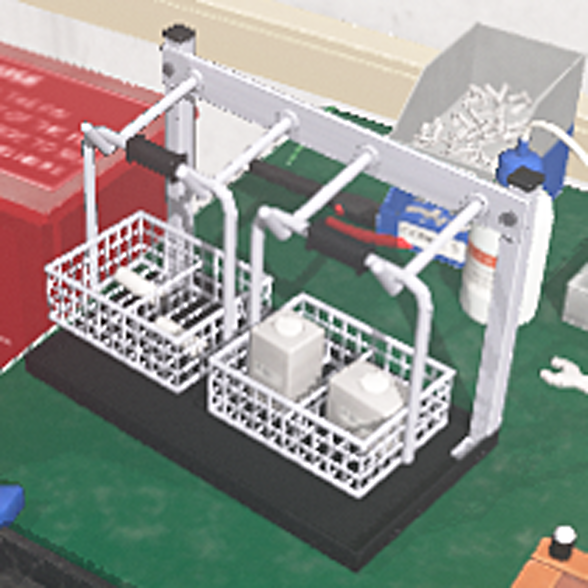

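View pics/si_t.png

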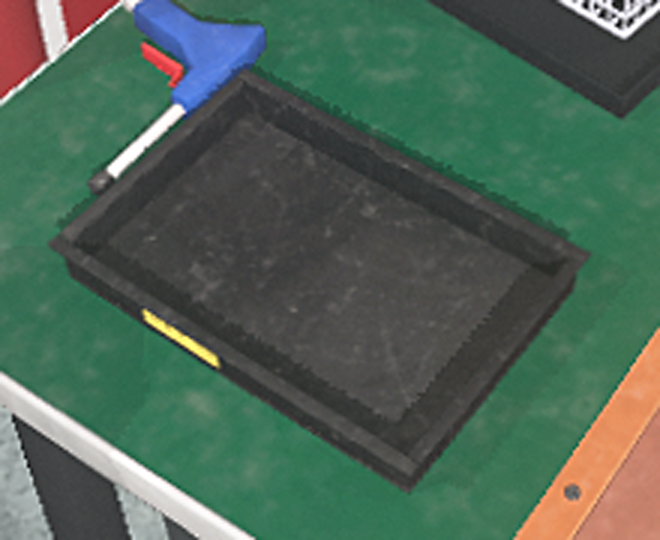

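```bash
cat > h.py <<'E'
import numpy as np,cv2
from plant import arm
C={}
def cam(n):
    if n not in C: C[n]=arm.snapshot(n)
    return C[n]
def ray(n,p):
    d=cam(n);u=cv2.undistortPoints(np.array([[p]],float),d["K"],np.array(d["distortion"]))[0,0]
    P=np.array(d["pose"]);v=P[:3,:3]@[u[0],u[1],1];return P[:3,3],v/np.linalg.norm(v)
def onz(n,p,z):
    o,v=ray(n,p);return (o+v*(z-o[2])/v[2]).round(4)
def tri(a,b):
    A=[];B=[]
    for o,v in (ray("scene",a),ray("side",b)):
        M=np.eye(3)-np.outer(v,v);A.append(M);B.append(M@o)
    return np.linalg.solve(sum(A),sum(B)).round(4)
def proj(n,X):
    d=cam(n);P=np.linalg.inv(np.array(d["pose"]));r,_=cv2.Rodrigues(P[:3,:3])
    return cv2.projectPoints(np.array([X],float),r,P[:3,3],d["K"],np.array(d["distortion"]))[0][:,0].squeeze().round(1)
E
python3 - <<'E'
from h import *
sc=lambda x,y:(230+x/2.8-.3,95+y/2.8-.3)
si=lambda x,y:(240+x/2.8-.3,95+y/2.8-.3)
ti=lambda x,y:(160+x/3-.3,260+y/3-.3)
for nm,a,b in [("punch",(312,291),(338,246)),("pin",(140,190),(156,157))]:
    print(nm,tri(sc(*a),si(*b)),onz("scene",sc(*a),.185),onz("side",si(*b),.185))
for nm,a,b in [("end L",(283,273),(308,230)),("end R",(340,306),(366,260))]: print(nm,onz("scene",sc(*a),.185),onz("side",si(*b),.185))
print("pan side",[onz("side",si(*p),.02) for p in [(25,365),(358,555),(498,437)]])
print("pan scene",[onz("scene",sc(*p),.02) for p in [(28,345),(333,550),(465,425)]])
q=[onz("side",ti(*p),.029) for p in [(60,240),(245,75),(588,255),(410,480)]]
print("tray",q,np.mean(q,0), [np.linalg.norm(q[i]-q[(i+1)%4]) for i in range(4)])
print(proj("side",[*np.mean(q,0)[:2],0.03]))
E
```

```text
punch [0.6221 0.24   0.1784] [0.6206 0.234  0.185 ] [0.6188 0.2308 0.185 ]
pin [0.5296 0.3517 0.1853] [0.529  0.3521 0.185 ] [0.5303 0.3519 0.185 ]
end L [0.6061 0.2539 0.185 ] [0.6055 0.2508 0.185 ]
end R [0.635  0.2172 0.185 ] [0.6311 0.2136 0.185 ]
pan side [array([0.4355, 0.3603, 0.02  ]), array([0.6155, 0.1338, 0.02  ]), array([0.7399, 0.2211, 0.02  ])]
pan scene [array([0.4391, 0.3742, 0.02  ]), array([0.6174, 0.1406, 0.02  ]), array([0.7407, 0.2254, 0.02  ])]
tray [array([0.295 , 0.0845, 0.029 ]), array([0.4036, 0.1876, 0.029 ]), array([0.5633, 0.0216, 0.029 ]), array([ 0.4489, -0.0893,  0.029 ])] [0.4277 0.0511 0.029 ] [np.float64(0.1497450166115721), np.float64(0.23034775883433292), np.float64(0.15933038002841768), np.float64(0.23214575163030662)]
[266.3 343.4]
```

```bash
cat >> h.py <<'E'
from scipy.spatial.transform import Rotation as R
def tool():
    s=arm.observe();q=s["orientation"];return s,R.from_quat([q[1],q[2],q[3],q[0]])
def goal(pos,yawy,cur=None):
    """tool x down, tool y horizontal along heading yawy (deg), from measured or given pose"""
    s,r=tool(); x=np.array([0,0,-1.]);a=np.radians(yawy);y=np.array([np.cos(a),np.sin(a),0]);z=np.cross(x,y)
    G=R.from_matrix(np.c_[x,y,z]);d=(r.inv()*G).as_rotvec(degrees=True)
    return (r.inv().apply(np.array(pos)-s["eef_pos"])*1000).round(1),d.round(2)
E
python3 - <<'E'
from h import *
s,r=tool();print(r.as_matrix().round(4))
print(goal([.59,.21,.33],37)); print(goal([.59,.21,.33],217))
E
```

```text
[[-4.000e-04  4.402e-01  8.979e-01]
 [-4.000e-04  8.979e-01 -4.402e-01]
 [-1.000e+00 -6.000e-04 -2.000e-04]]
(array([-69.6, -76.7, 437.3]), array([26.88, -0.  ,  0.03]))
(array([-69.6, -76.7, 437.3]), array([-1.5312e+02, -5.0000e-02, -0.0000e+00]))
```

```bash
python3 -m handwheel '[{"x":-0.05},{"x":-0.07,"z":0.04,"ax":4},{"x":-0.07,"y":-0.02,"z":0.09,"ax":8},{"x":-0.07,"y":-0.03,"z":0.14,"ax":12},{"x":-0.07,"y":-0.04,"z":0.19,"ax":16},{"x":-0.07,"y":-0.05,"z":0.235,"ax":20},{"x":-0.07,"y":-0.06,"z":0.28,"ax":24},{"x":-0.07,"y":-0.065,"z":0.325,"ax":26.9},{"x":-0.07,"y":-0.07,"z":0.37,"ax":26.9},{"x":-0.07,"y":-0.075,"z":0.41,"ax":26.9}]'; python3 - <<'E'
from h import *
print(goal([.6206,.2335,.32],37))
E
```

```text
(array([-59.6, -42.1, 454.5]), array([26.88, -0.  ,  0.03]))invalid input
```

```bash
python3 -m handwheel '[{"x":-0.05,"y":0,"z":0,"ax":0,"ay":0,"az":0,"fingers":1},{"x":-0.06,"y":0,"z":0.04,"ax":4,"ay":0,"az":0,"fingers":1},{"x":-0.06,"y":-0.01,"z":0.08,"ax":8,"ay":0,"az":0,"fingers":1},{"x":-0.06,"y":-0.02,"z":0.13,"ax":12,"ay":0,"az":0,"fingers":1},{"x":-0.06,"y":-0.025,"z":0.18,"ax":16,"ay":0,"az":0,"fingers":1},{"x":-0.06,"y":-0.03,"z":0.23,"ax":20,"ay":0,"az":0,"fingers":1},{"x":-0.06,"y":-0.035,"z":0.28,"ax":24,"ay":0,"az":0,"fingers":1},{"x":-0.06,"y":-0.04,"z":0.325,"ax":26.9,"ay":0,"az":0,"fingers":1},{"x":-0.06,"y":-0.042,"z":0.37,"ax":26.9,"ay":0,"az":0,"fingers":1},{"x":-0.06,"y":-0.042,"z":0.41,"ax":26.9,"ay":0,"az":0,"fingers":1}]'; python3 - <<'E'
from h import *
print(goal([.6206,.2335,.32],37))
E
```

```text
t: 1.25
eef_pos: [0.5824, 0.2516, 0.3205]
orientation: [0.633, 0.316, 0.633, -0.316]
contact_force: [0.4, 0.3, -0.1]
width: 0.088
(array([ 0.5, 19.7, 37.4]), array([-0.08, -0.01,  0.02]))
```

```bash
python3 -m handwheel '[{"x":0,"y":0.02,"z":0,"ax":0,"ay":0,"az":0,"fingers":1},{"x":0,"y":0.02,"z":0,"ax":0,"ay":0,"az":0,"fingers":1},{"x":0,"y":0.02,"z":0,"ax":0,"ay":0,"az":0,"fingers":1}]'; python3 - <<'E'
from h import *
s,r=tool();d=arm.snapshot("wrist");cv2.imwrite("pics/w1.png",d["image"][:,:,::-1])
T=np.eye(4);T[:3,:3]=r.as_matrix();T[:3,3]=s["eef_pos"];d["pose"]=T@d["T_tool_cam"]
import pickle;pickle.dump(d,open("w1.pkl","wb"))
C["wrist"]=d
print(s["eef_pos"],proj("wrist",[.6206,.2335,.185]))
E
```

```text
t: 1.55
eef_pos: [0.5963, 0.2654, 0.3203]
orientation: [0.633, 0.315, 0.633, -0.316]
contact_force: [-0.6, -0.7, 0.5]
width: 0.0881
[0.59627926 0.26543112 0.3202652 ] [318.4 284. ]
```

View pics/w1.png

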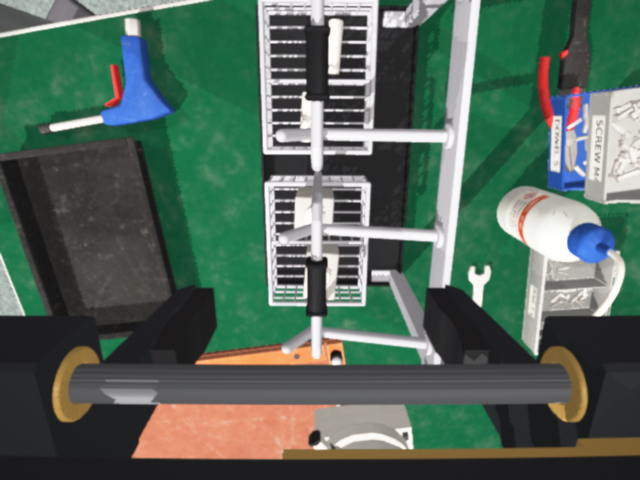

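The bails line up with the image's vertical. The punch grip runs from (316,257) to (316,316), centred near (316,286). The pin grip is centred near (317,62).

```bash
python3 - <<'E'
from h import *
import pickle
C["wrist"]=d=pickle.load(open("w1.pkl","rb"))
a=cv2.cvtColor(d["image"],cv2.COLOR_RGB2BGR)[225:365,260:380]; cv2.imwrite("pics/w1c.png",cv2.resize(a,None,fx=4,fy=4,interpolation=cv2.INTER_CUBIC))
for p in [(316,257),(316,316),(316,286),(317,25),(317,99),(317,62),(318,180),(316,355)]: print(p,onz("wrist",p,.185))
print("tray",[onz("wrist",p,.029) for p in [(3,155),(137,140),(176,325)]])
for z in(.189,):print(goal([.6196,.2335,z],37))
E
```

```text
(316, 257) [0.6066 0.2492 0.185 ]
(316, 316) [0.635  0.2115 0.185 ]
(316, 286) [0.6202 0.2311 0.185 ]
(317, 25) [0.5172 0.3691 0.185 ]
(317, 99) [0.5428 0.3351 0.185 ]
(317, 62) [0.5297 0.3525 0.185 ]
(318, 180) [0.5745 0.2942 0.185 ]
(316, 355) [0.6555 0.1842 0.185 ]
tray [array([0.301 , 0.0921, 0.029 ]), array([0.4107, 0.1934, 0.029 ]), array([0.5568, 0.0289, 0.029 ])]
(array([131.8,  -0.4,  39.8]), array([ 0.03, -0.01,  0.02]))
```

View pics/w1c.png

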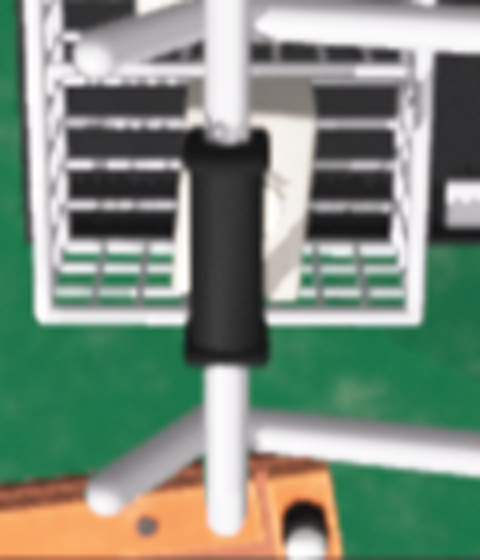

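```bash
python3 - <<'E'
from h import *
print(goal([.6203,.2322,.190],37))
E
python3 -m handwheel '[{"x":0,"y":0,"z":0.042,"ax":0,"ay":0,"az":0,"fingers":1},{"x":0.03,"y":0,"z":0.042,"ax":0,"ay":0,"az":0,"fingers":1},{"x":0.06,"y":0,"z":0.042,"ax":0,"ay":0,"az":0,"fingers":1},{"x":0.085,"y":0,"z":0.042,"ax":0,"ay":0,"az":0,"fingers":0.8},{"x":0.09,"y":0,"z":0.042,"ax":0,"ay":0,"az":0,"fingers":0.8},{"x":0.09,"y":0,"z":0.042,"ax":0,"ay":0,"az":0,"fingers":0.8}]'
python3 - <<'E'
from h import *
s,r=tool();d=arm.snapshot("wrist");cv2.imwrite("pics/w2.png",d["image"][:,:,::-1])
T=np.eye(4);T[:3,:3]=r.as_matrix();T[:3,3]=s["eef_pos"];d["pose"]=T@d["T_tool_cam"]
C["wrist"]=d
print(s["eef_pos"],proj("wrist",[.6203,.2322,.185]),goal([.6203,.2322,.190],37))
d=cam("side")["image"][80:320,200:480,::-1];cv2.imwrite("pics/s2.png",cv2.resize(d,None,fx=2.5,fy=2.5,interpolation=cv2.INTER_CUBIC))
E
```

```text
(array([130.8,  -0.6,  41.3]), array([ 0.03, -0.01,  0.02]))
t: 2.2
eef_pos: [0.6214, 0.2319, 0.2313]
orientation: [0.633, 0.315, 0.633, -0.315]
contact_force: [0.5, -0.2, 0.7]
width: 0.0791
[0.62143841 0.23194493 0.23133272] [315.8 281.8] (array([42.4, -1.2, -1.2]), array([ 0.02,  0.05, -0.1 ]))
```

View pics/w2.png

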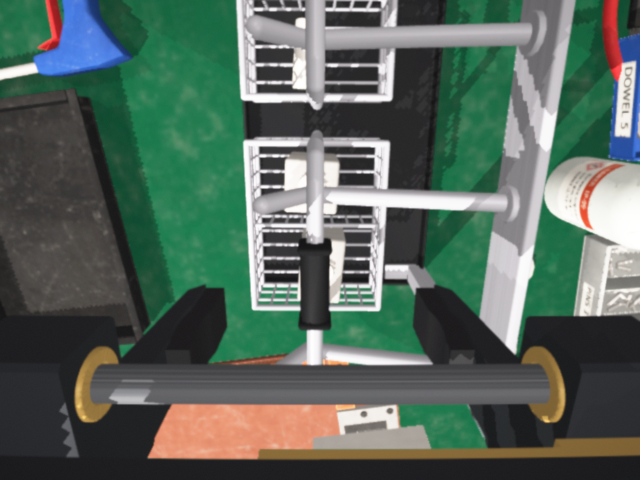

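View pics/s2.png

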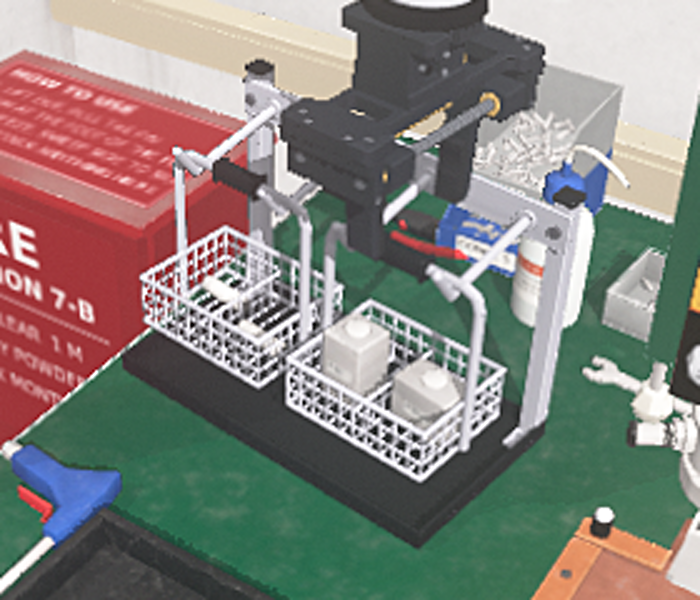

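```bash
python3 -m handwheel '[{"x":0.02,"y":-0.001,"z":0,"ax":0,"ay":0,"az":0,"fingers":0.5},{"x":0.035,"y":-0.001,"z":0,"ax":0,"ay":0,"az":0,"fingers":0.3},{"x":0.041,"y":-0.001,"z":0,"ax":0,"ay":0,"az":0,"fingers":0.3},{"x":0.041,"y":-0.001,"z":0,"ax":0,"ay":0,"az":0,"fingers":0},{"x":0.041,"y":-0.001,"z":0,"ax":0,"ay":0,"az":0,"fingers":-0.3},{"x":0.041,"y":-0.001,"z":0,"ax":0,"ay":0,"az":0,"fingers":-0.45}]'
python3 - <<'E'
from h import *
print(goal([.6203,.2322,.190],37), arm.observe()["contact_force"])
d=cam("side")["image"][80:320,200:480,::-1];cv2.imwrite("pics/s3.png",cv2.resize(d,None,fx=2.5,fy=2.5,interpolation=cv2.INTER_CUBIC))
E
```

```text
t: 2.9
eef_pos: [0.6216, 0.2312, 0.191]
orientation: [0.633, 0.316, 0.632, -0.315]
contact_force: [0.1, -0.4, 0.3]
width: 0.0356
(array([ 1. , -0.4, -1.5]), array([-0.01,  0.05, -0.1 ])) [ 0.13655829 -0.37657123  0.25916261]
```

View pics/s3.png

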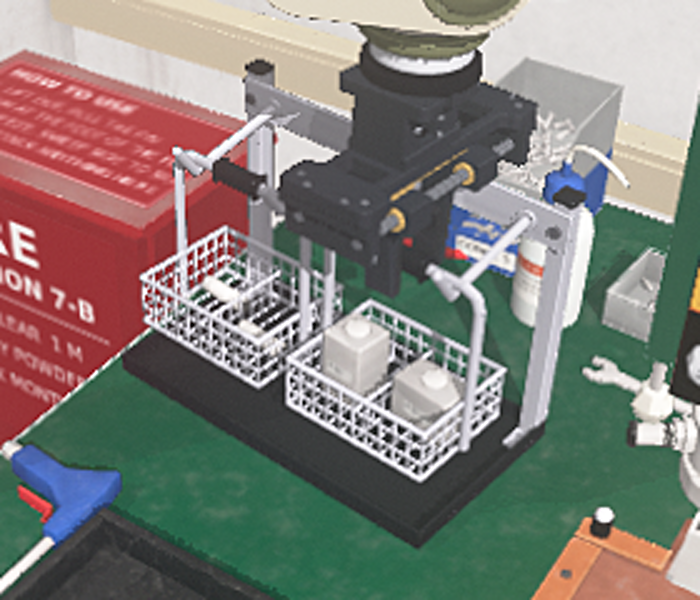

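The fingers straddle the grip, so I'll close on it.

```bash
python3 -m handwheel '[{"x":0,"y":0,"z":0,"ax":0,"ay":0,"az":0,"fingers":-0.6},{"x":0,"y":0,"z":0,"ax":0,"ay":0,"az":0,"fingers":-1},{"x":0,"y":0,"z":0,"ax":0,"ay":0,"az":0,"fingers":-1},{"x":0,"y":0,"z":0,"ax":0,"ay":0,"az":0,"fingers":-1},{"x":0,"y":0,"z":0,"ax":0,"ay":0,"az":0,"fingers":-1},{"x":0,"y":0,"z":0,"ax":0,"ay":0,"az":0,"fingers":-1}]'
```

```text
t: 3.55
eef_pos: [0.6212, 0.231, 0.1901]
orientation: [0.633, 0.316, 0.633, -0.316]
contact_force: [-4.0, -3.4, 5.6]
width: 0.0138
```

```bash
python3 -m handwheel '[{"x":-0.003,"y":0,"z":0,"ax":0,"ay":0,"az":0,"fingers":-1},{"x":-0.007,"y":0,"z":0,"ax":0,"ay":0,"az":0,"fingers":-1},{"x":-0.012,"y":0,"z":0,"ax":0,"ay":0,"az":0,"fingers":-1},{"x":-0.017,"y":0,"z":0,"ax":0,"ay":0,"az":0,"fingers":-1},{"x":-0.022,"y":0,"z":0,"ax":0,"ay":0,"az":0,"fingers":-1},{"x":-0.027,"y":0,"z":0,"ax":0,"ay":0,"az":0,"fingers":-1},{"x":-0.032,"y":0,"z":0,"ax":0,"ay":0,"az":0,"fingers":-1},{"x":-0.036,"y":0,"z":0,"ax":0,"ay":0,"az":0,"fingers":-1},{"x":-0.037,"y":0,"z":0,"ax":0,"ay":0,"az":0,"fingers":-1},{"x":-0.037,"y":0,"z":0,"ax":0,"ay":0,"az":0,"fingers":-1}]'
python3 - <<'E'
from h import *
d=cam("side")["image"][80:320,200:480,::-1];cv2.imwrite("pics/s4.png",cv2.resize(d,None,fx=2.5,fy=2.5,interpolation=cv2.INTER_CUBIC))
d=cam("wrist")["image"];cv2.imwrite("pics/w4.png",d[:,:,::-1])
E
```

```text
t: 4.55
eef_pos: [0.6212, 0.2311, 0.2268]
orientation: [0.633, 0.316, 0.633, -0.316]
contact_force: [-0.4, -0.6, -6.6]
width: 0.0134
```

View pics/s4.png

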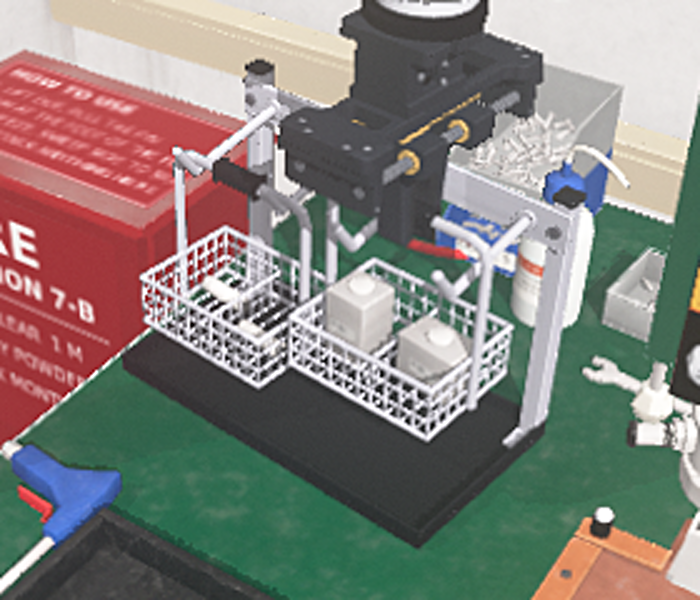

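View pics/w4.png

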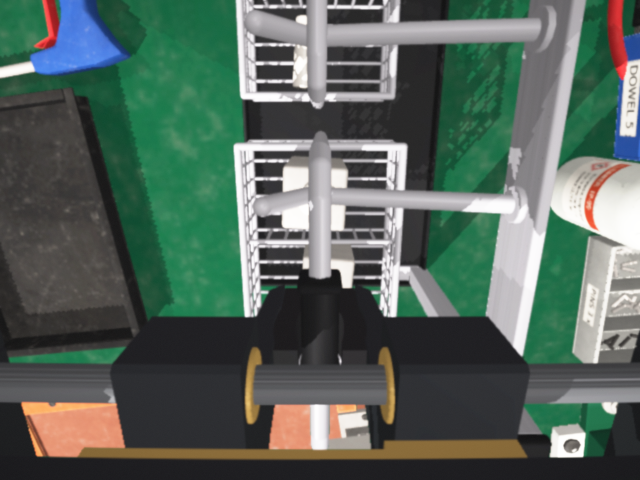

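Both hooks are free and the basket hangs level. Its bail is at z≈0.222, above the hook tips at 0.204. Next I go straight forward along -tool y.

```bash
python3 -m handwheel '[{"x":0,"y":-0.004,"z":0,"ax":0,"ay":0,"az":0,"fingers":-1},{"x":0,"y":-0.011,"z":0,"ax":0,"ay":0,"az":0,"fingers":-1},{"x":0,"y":-0.020,"z":0,"ax":0,"ay":0,"az":0,"fingers":-1},{"x":0,"y":-0.030,"z":0,"ax":0,"ay":0,"az":0,"fingers":-1},{"x":0,"y":-0.040,"z":0,"ax":0,"ay":0,"az":0,"fingers":-1},{"x":0,"y":-0.050,"z":0,"ax":0,"ay":0,"az":0,"fingers":-1},{"x":0,"y":-0.060,"z":0,"ax":0,"ay":0,"az":0,"fingers":-1},{"x":0,"y":-0.069,"z":0,"ax":0,"ay":0,"az":0,"fingers":-1},{"x":0,"y":-0.076,"z":0,"ax":0,"ay":0,"az":0,"fingers":-1},{"x":0,"y":-0.08,"z":0,"ax":0,"ay":0,"az":0,"fingers":-1}]'
python3 -m handwheel '[{"x":0,"y":-0.004,"z":0,"ax":0,"ay":0,"az":0,"fingers":-1},{"x":0,"y":-0.011,"z":0,"ax":0,"ay":0,"az":0,"fingers":-1},{"x":0,"y":-0.020,"z":0,"ax":0,"ay":0,"az":0,"fingers":-1},{"x":0,"y":-0.030,"z":0,"ax":0,"ay":0,"az":0,"fingers":-1},{"x":0,"y":-0.038,"z":0,"ax":0,"ay":0,"az":0,"fingers":-1},{"x":0,"y":-0.043,"z":0,"ax":0,"ay":0,"az":0,"fingers":-1},{"x":0,"y":-0.045,"z":0,"ax":0,"ay":0,"az":0,"fingers":-1},{"x":0,"y":-0.045,"z":0,"ax":0,"ay":0,"az":0,"fingers":-1}]'
python3 - <<'E'
from h import *
d=cam("side")["image"];cv2.imwrite("pics/s5.png",d[:,:,::-1])
print(goal([.428,.056,.289],41))
E
```

```text
t: 5.65
eef_pos: [0.5568, 0.1826, 0.2269]
orientation: [0.633, 0.316, 0.633, -0.316]
contact_force: [0.1, 0.8, -6.8]
width: 0.0137
t: 6.45
eef_pos: [0.5213, 0.1558, 0.2268]
orientation: [0.633, 0.316, 0.633, -0.316]
contact_force: [0.3, -0.4, -6.5]
width: 0.0136
(array([ -62.2, -134.8,   23.6]), array([-4.02,  0.01, -0.02]))
```

View pics/s5.png

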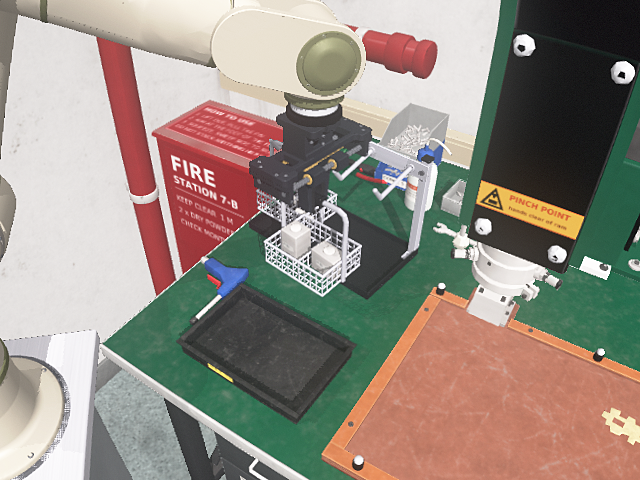

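The basket is 125 mm clear of the hooks and both punches are in it. I'll refine the tray centre from the unobstructed scene and side pictures.

```bash
python3 - <<'E'
import cv2
a=cv2.imread("pics/scene0.png")[275:425,170:350]; cv2.imwrite("pics/sc_t.png",cv2.resize(a,None,fx=4,fy=4,interpolation=cv2.INTER_CUBIC))
E
```

```text
(no output)
```

View pics/sc_t.png

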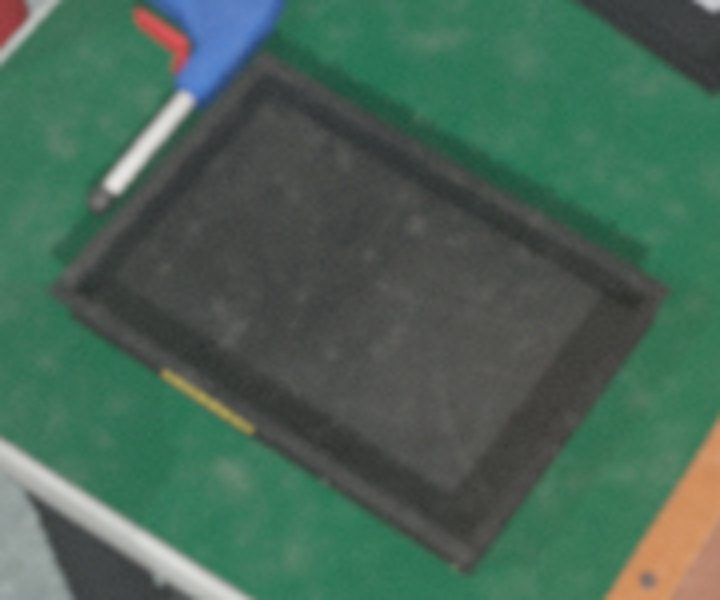

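Tray rim corners in this crop: left (50,290), back (262,55), right (668,290), front (468,572).

```bash
python3 - <<'E'
from h import *
q=np.array([onz("scene",(170+x/4-.4,275+y/4-.4),.029) for x,y in [(50,290),(262,55),(668,290),(468,572)]])
print(q,q.mean(0),[np.linalg.norm(q[i]-q[(i+1)%4]).round(3) for i in range(4)])
for a,b in[(1,2),(0,3)]:
    v=q[a]-q[b];print(np.degrees(np.arctan2(-v[0],v[1])))
print(goal([.428,.056,.290],41.5))
E
```

```text
[[ 0.2901  0.0833  0.029 ]
 [ 0.4032  0.1898  0.029 ]
 [ 0.5629  0.0222  0.029 ]
 [ 0.4485 -0.0891  0.029 ]] [0.426175 0.05155  0.029   ] [np.float64(0.155), np.float64(0.232), np.float64(0.16), np.float64(0.234)]
43.617327257839825
42.57659456904121
(array([ -63.3, -134.9,   23.6]), array([-4.51,  0.01, -0.01]))
```

```bash
python3 - <<'E'
from h import *
print(goal([.427,.053,.290],43))
E
python3 -m handwheel '[{"x":-0.005,"y":0,"z":0,"ax":0,"ay":0,"az":0,"fingers":-1},{"x":-0.013,"y":-0.004,"z":0.001,"ax":-0.2,"ay":0,"az":0,"fingers":-1},{"x":-0.022,"y":-0.011,"z":0.002,"ax":-0.6,"ay":0,"az":0,"fingers":-1},{"x":-0.031,"y":-0.020,"z":0.004,"ax":-1.2,"ay":0,"az":0,"fingers":-1},{"x":-0.040,"y":-0.030,"z":0.006,"ax":-1.8,"ay":0,"az":0,"fingers":-1},{"x":-0.048,"y":-0.040,"z":0.008,"ax":-2.4,"ay":0,"az":0,"fingers":-1},{"x":-0.055,"y":-0.050,"z":0.009,"ax":-3,"ay":0,"az":0,"fingers":-1},{"x":-0.060,"y":-0.058,"z":0.010,"ax":-3.5,"ay":0,"az":0,"fingers":-1},{"x":-0.063,"y":-0.064,"z":0.011,"ax":-3.8,"ay":0,"az":0,"fingers":-1},{"x":-0.063,"y":-0.067,"z":0.011,"ax":-4,"ay":0,"az":0,"fingers":-1}]'
python3 - <<'E'
from h import *
print(goal([.427,.053,.290],43))
E
```

```text
(array([ -63.3, -137.5,   25.4]), array([-6.01,  0.01, -0.01]))
t: 7.55
eef_pos: [0.4741, 0.1064, 0.2901]
orientation: [0.644, 0.293, 0.643, -0.293]
contact_force: [0.8, 0.6, -6.2]
width: 0.0135
(array([  0.1, -70.6,   9.4]), array([-2.01,  0.02, -0.02]))
```

```bash
python3 -m handwheel '[{"x":0,"y":-0.004,"z":0.001,"ax":-0.2,"ay":0,"az":0,"fingers":-1},{"x":0,"y":-0.011,"z":0.002,"ax":-0.5,"ay":0,"az":0,"fingers":-1},{"x":0,"y":-0.021,"z":0.003,"ax":-0.8,"ay":0,"az":0,"fingers":-1},{"x":0,"y":-0.032,"z":0.005,"ax":-1.1,"ay":0,"az":0,"fingers":-1},{"x":0,"y":-0.043,"z":0.006,"ax":-1.4,"ay":0,"az":0,"fingers":-1},{"x":0,"y":-0.053,"z":0.007,"ax":-1.7,"ay":0,"az":0,"fingers":-1},{"x":0,"y":-0.061,"z":0.008,"ax":-1.9,"ay":0,"az":0,"fingers":-1},{"x":0,"y":-0.067,"z":0.009,"ax":-2,"ay":0,"az":0,"fingers":-1},{"x":0,"y":-0.07,"z":0.009,"ax":-2,"ay":0,"az":0,"fingers":-1},{"x":0,"y":-0.07,"z":0.009,"ax":-2,"ay":0,"az":0,"fingers":-1}]'
python3 -m handwheel '[{"x":0,"y":0,"z":0,"ax":0,"ay":0,"az":0,"fingers":-1},{"x":0,"y":0,"z":0,"ax":0,"ay":0,"az":0,"fingers":-1},{"x":0,"y":0,"z":0,"ax":0,"ay":0,"az":0,"fingers":-1},{"x":0,"y":0,"z":0,"ax":0,"ay":0,"az":0,"fingers":-1},{"x":0,"y":0,"z":0,"ax":0,"ay":0,"az":0,"fingers":-1}]'
python3 - <<'E'
from h import *
for n in("side","scene","wrist"):
    d=cam(n)["image"][:,:,::-1]; cv2.imwrite(f"pics/{n}6.png",d)
    if n!="wrist": d=d[140:440,130:430];cv2.imwrite(f"pics/{n}6c.png",cv2.resize(d,None,fx=2,fy=2,interpolation=cv2.INTER_CUBIC))
s,r=tool();p=s["eef_pos"];X=r.as_matrix();y=X[:,1];z=X[:,2]
print(goal([.427,.053,.290],43),s["joint_velocities"].round(4))
for i,k in[(a,b) for a in(-1,1) for b in(-1,1)]:
    for h in(.15,.195):
        q=np.r_[p[:2],h]+i*.048*y+k*.062*z
        print(h,[((proj(n,q)-[130,140])*2).round(0) for n in("side","scene")])
E
```

```text
t: 8.55
eef_pos: [0.4274, 0.0539, 0.2898]
orientation: [0.648, 0.282, 0.648, -0.282]
contact_force: [0.9, 0.6, -5.1]
width: 0.0132
t: 9.05
eef_pos: [0.4276, 0.0542, 0.2897]
orientation: [0.648, 0.282, 0.648, -0.282]
contact_force: [1.0, -0.2, -6.1]
width: 0.0134
(array([-0.3, -1.2,  0.4]), array([-0.02, -0.  ,  0.  ])) [-0.0014 -0.0005  0.0013  0.0024  0.0002 -0.0008]
0.15 [array([152., 298.]), array([154., 346.])]
0.195 [array([144., 251.]), array([146., 316.])]
0.15 [array([290., 378.]), array([274., 422.])]
0.195 [array([288., 331.]), array([271., 393.])]
0.15 [array([240., 224.]), array([226., 268.])]
0.195 [array([236., 178.]), array([221., 236.])]
0.15 [array([375., 293.]), array([344., 336.])]
0.195 [array([376., 246.]), array([343., 306.])]
```

View pics/side6c.png

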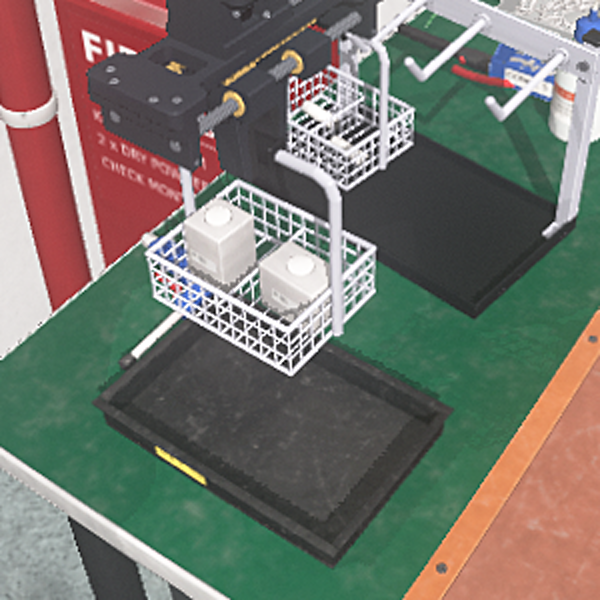

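View pics/scene6c.png

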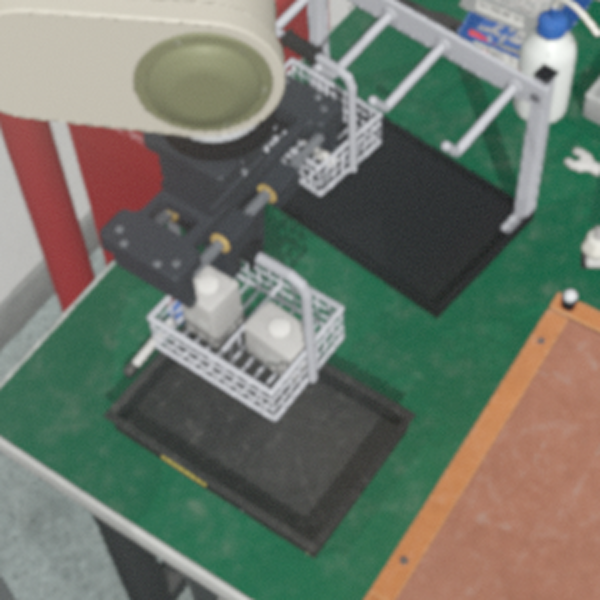

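View pics/wrist6.png

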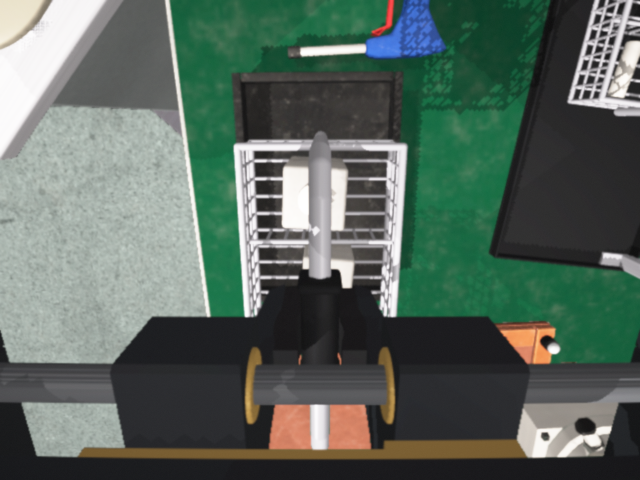

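The basket hangs level over the tray with both punches in it, and its corners match the predicted 0.15 m underside to about 1–2 mm. The pin basket is still hooked. A last check of the tray's far edge in the wrist view, corners (234,73) and (402,73), then I sign off.

```bash
python3 - <<'E'
from h import *
s,r=tool();d=cam("wrist");T=np.eye(4);T[:3,:3]=r.as_matrix();T[:3,3]=s["eef_pos"];d["pose"]=T@d["T_tool_cam"]
a,b=onz("wrist",(234,73),.029),onz("wrist",(402,73),.029)
m=(a+b)/2; print(a,b,"tray centre est",m+.1175*r.as_matrix()[:,2], "tcp",s["eef_pos"])
E
```

```text
[0.291  0.0856 0.029 ] [0.405  0.1921 0.029 ] tray centre est [0.42811217 0.05289483 0.02899805] tcp [0.4275428  0.05411254 0.28971089]
```

```bash
python3 -c "
from plant import arm
print(arm.sign_off()); s=arm.observe(); print(s['t'],s['eef_pos'],s['width'],s['contact_force'])"
```

```text
the job is handed in; nothing more can be done
None
the job is handed in; nothing more can be done
```

I lifted the punch basket (the right-hand one) about 37 mm off its hooks, brought it forward 125 mm and then over the black tray. I handed the job in at about 9 s, with the arm still holding the basket in the air.

These are the last checks before handing in:
- **Position:** the tool sat within 1.5 mm of the tray centre as the wrist camera measured it.
- **Height:** the underside is at about 0.150 m, and the corners seen in the side view agree to about 1–3 mm.
- **Level and still:** joint speeds were near zero and the basket looked level in the pictures.
- **Grip:** the opening is 13.4 mm on the 14 mm grip, and the load reads about 6 N. That fits the 0.65 kg basket.
- **Contents and neighbour:** both punches are in the basket, and the pin basket is still on its hooks.

The first estimates of the tray centre differed by up to 9 mm between cameras. The final wrist measurement agreed with the scene and side cameras to about 2 mm. No check failed. The reading I tried to take after handing in was refused, so nothing is confirmed past that moment.

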